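Clamp the print and lock the trimmer's cam latch

TASK

Clamp the print in the trimmer: press the raised clamp bar fully down, then swing the red latch handle by its knob clockwise (seen from above), up over the brass cam until it drops into the low notch beyond, and push it firmly, with about 10 N, against the sprung end stop of the notch for a moment. Never strain the end stop with more than 20 N at the knob, leave the handle down in the notch, and do not disturb the things lying around.

Things in the scene. Friction and masses are not known exactly. Their poses are not given: they have to be found in the camera images.
- trimmer: Print trimmer, fixed: wooden bed 300 (x) x 360 (y) mm, its top face 30 mm above the counter. Origin: centre of the underside on the counter; x points to the blade edge, z up. A fixed blade arm runs along its +x edge, up to 35 mm above the bed.
- clamp (a joint): Opening angle of the clamp bar in rad: 0 = flat on the print (fully down), grows as the free end rises. The hinge is stiff: the bar stays where it is left and takes about 3 to 4 N to press down at 130 mm from the hinge. Starts at 0.35 to 0.7.
- clamp_hinge (a point): Middle of the clamp bar's hinge axis, 10 mm above the bed; axes as the trimmer's. The closed bar runs 205 mm from here along the trimmer's -y.
- clamp_bar: Aluminium clamp bar, 40 mm wide, 205 mm long, 12 mm thick. Origin on the hinge axis; the bar runs along its own -y; its upper face lies at own z = +7 mm, so 17 mm above the bed when closed.
- latch_pivot (a point): Foot of the latch's upright post, on the bed's top face; axes as the trimmer's. The clamp hinge lies 270 mm from it, exactly along the trimmer's +y. The handle turns about the vertical through this point; the post and its cap reach 56 mm above the bed, up to 66 mm when the handle is lifted.
- latch (a joint): Turn of the latch handle in rad, 0 = the knob lies from the pivot in the trimmer's -y, growing clockwise seen from above (towards -x, reached at 1.57). Starts at 0 to 0.1. The cam ring sits differently on each trimmer, by up to 0.2 rad either way, and is not measured: the cam's ramp begins at 0.15 to 0.55, the handle drops over the crest at 1.05 to 1.52 and meets the notch's end stop at about 1.29 to 1.69. Joint limits 0 and 2.1.
- lift (a joint): Height of the handle above its low position in m: 0 at the start and when down in the notch, about 0.008 to 0.010 on the cam's crest. A spring presses it down with 17 to 23 N. Pushing it up the ramp takes about 4 to 9 N at the knob.
- stop (a joint): How far the notch's sprung steel end stop is pushed back, in rad about the latch post: 0 = untouched; it yields 0.005 rad (0.5 mm at the knob) for each newton of push at the knob, so 10 N gives 0.05 and 20 N gives 0.10.
- handle: Latch handle: a flat red arm 14 mm wide with an upright black knob, 20 mm in diameter and 46 mm tall, 100 mm from the pivot. Origin: centre of the knob, 52 mm above the bed when low; the knob spans own z -23 to +23 mm; the arm's top lies at own z = -19 mm and its underside at -28 mm. Own y points from the knob to the pivot, z up. A short tongue at right angles to the arm, 85 mm long, swings over the clamp bar's tip.
- lens_cap: Brass lens cap, 52 mm across, 13 mm tall, lying loose on the trimmer bed; origin under its centre. Bystander.
- canister: Black film canister with grey lid, 33 mm across, 52 mm tall, standing loose on the trimmer bed; origin under its centre. Bystander.
- loupe: Chrome loupe, 48 mm across, 42 mm tall, on the counter to the right; origin under its centre. Bystander.
- cup: Blue enamel cup with a handle, 80 mm across, 85 mm tall, on the counter to the left; origin under its centre. Bystander.
- tongs: Steel print tongs, 190 mm long, lying on the counter to the right; origin under the middle. Bystander.

How it is judged:
By the outcome, as a careful person would: the job done as asked, in the order asked, and still so for the second after the job is handed in, with the robot touching nothing.
It also fails if it takes over 69 s, if anything falls off the work surface, if the arm or the gripper's body presses on something with over 40 N, if the wrist force passes 120 N, or if a joint passes its speed limit or range.

ROBOT

A 6-joint arm with a two-finger parallel gripper is mounted at the origin on the work surface. World frame = base frame: x ahead of the robot, y to its left, z up, the work surface at z = 0. Lengths are in m, angles in rad, forces in N, time in s.
With the tool pointing down it reaches from about 0.3 to 0.775 m from the base axis. Payload 14.6 kg.
Tool frame: the origin (TCP) lies on the centre line of the jaws, within the pads' length; the fingertips stand 22 mm ahead of it and the grasp point (between the pads) lies 3 mm ahead of it (bot.finger_overhang is the distance from the TCP to the fingertips, in m); z points along the fingers, y is the line along which they close (so a half turn about z gives the same grasp; the last joint's range is limited). The gripper opens to 94 mm and grips with 3 to 60 N. Pads are 16 mm wide; open, the fingers measure 119 mm over their backs; the gripper's body (75 mm by 177 mm) begins 78 mm behind the grasp point.
Start: joints at [-1.397, 0.3, 1.521, -0, 1.321, -0.067], TCP at [0.131, -0.534, 0.227] pointing down, gripper open.
Joint ranges: [-3.03, 3.03], [-0.79, 2.21], [0.23, 2.52], [-1.04, 4.18], [0, 3.07], [-2.55, 2.55]. Speed limits (rad/s): [2.22, 2.22, 2.57, 3.14, 3.14, 3.14].

INTERFACE

Orientations are given as a unit quaternion [x, y, z, w].
In Python, from station import bot, cams, job, nets gives the robot as it stands.
- The arm moves only by the tool arm_command, never from a script. Its argument "moves" is one flat list of numbers, 7 for each row, row after row: the shift along the tool's x, y, z in mm, then the turn, a rotation vector about the tool's x, y, z in degrees, then the opening in per cent of the stroke, from 0 (shut) to 100 (fully open). A call has 1 to 12 rows; each row is the pose to reach, as a shift and turn from the pose commanded when the call began, along the tool's axes at that moment; what a row does not reach only later rows make up. A row lasts 1/12 s, in which the tool goes at most 41.7 mm and 7.16 degrees, less where a joint would pass 70% of its speed; a pose out of reach is approached as far as the arm can. A call with a gripper value outside its range is refused whole. The fingers move at their own pace and stop on an object; "grip_force" is the grip in N (left out, the last holds). Time passes only in rows, so rows that repeat a pose let the fingers close. It gives the time, the measured TCP pose, the force, the opening and the grip force at its end, in the units of the state.
- bot.read_state(): the state, without advancing time (a new reading comes with each control period).
- cams.snapshot(name): name is "side" or "top"; returns the picture (400x640x3 uint8, red, green, blue); there is no depth.
- cams.get_calibration(name): a dict with "camera_matrix" (3x3 intrinsics, pixels), "cam_to_world" (4x4, takes a point from camera to world coordinates). Camera axes: x right, y up, looking along -z (the intrinsics and any distortion apply to the point x, -y, -z); pixel columns grow to the right and rows downward; lengths in m; the calibration is good to about 2 mm. A picture is of the moment at which its call begins. get_calibration takes no time and is no camera call.
- job.job_done(): hands the job in; it is judged then, once.
Trained networks look in the newest picture that a camera, given by its name, has taken for a name from the list of things; names that differ only in an ending like _2 or _b are one class to them, and where a whole thing is asked for, a point or a joint stands for the part that bears it (a point fixed in the world has none). Each returns a list of dicts, best first, with "confidence" (0 to 1); they miss things now and then, are a little off and sometimes report something else, mostly with a low value. They report only what shows in the picture. A call takes as long as a camera call.
- nets.outline_of(name, camera): "pixels" (400x640 bool, what is visible of it).
- nets.pinpoint(name, camera): "xyz" ([x, y, z] in m, in world coordinates, good to about 4 mm: a listed point, or the origin of a listed thing).
The state is a dict: "clock": time; "joint_positions": joint angles; "qvel": joint speeds; "joint_efforts": joint torques, N m; "tool_pos": TCP position; "ee_rot": TCP orientation; "ft_force": force on the tool from outside, world axes, zero at the start; "wrist_torque": the same for the moment, N m; "gripper_width": opening from 0.0 (shut) to 1.0 (fully open); "grip_force": force on a finger pad.
Only numpy, scipy, OpenCV 4.12 (cv2) and the standard library are available. Lean on these libraries where they do the work, as an engineer would, in place of code of your own. Each camera call takes 0.05 s, during which the arm holds its last target. There are 200 camera calls.

## Working session

There is one attempt and no reset: what is moved stays moved. The work goes in short steps, Python scripts to look and compute and a tool call to move; the robot and the scene stay as the last step left them, time stands still between calls to the robot, and variables do not carry over. Pictures are saved under pics/ and viewed, at most 10 in all, crops included, and the job is handed in when it is done.

Besides the shell and the picture viewer there is one more tool, called as name(argument=value, ...), one argument or row to a line, values as JSON. arm_command: Moves the arm, as the interface text tells. Its arguments: {"type":"object","properties":{"moves":{"type":"array","items":{"type":"number"}},"grip_force":{"type":"number"}},"required":["moves"]}

```bash
mkdir -p pics; cat > h.py <<'E'
import numpy as np,cv2
from station import bot,cams,job,nets
def snap(c,n):
    im=cams.snapshot(c); cv2.imwrite(f'pics/{n}.png',im[:,:,::-1]); return im
def px(c,p):
    k=cams.get_calibration(c);T=np.linalg.inv(np.array(k['cam_to_world']))
    q=T[:3,:3]@np.array(p)+T[:3,3]; u=np.array(k['camera_matrix'])@[q[0],-q[1],-q[2]]; return u[:2]/u[2]
E
python3 - <<'E'
from h import *
for c in('top','side'):
    snap(c,c+'0')
    for n in ['trimmer','clamp_hinge','clamp_bar','latch_pivot','handle','lens_cap','canister','loupe','cup','tongs']:
        r=nets.pinpoint(n,c); print(c,n,[(np.round(d['xyz'],3).tolist(),round(d['confidence'],2)) for d in r[:2]])
s=bot.read_state();print(s)
E
```

```text
top trimmer [([0.559, 0.042, -0.001], 0.74)]
top clamp_hinge [([0.591, 0.191, 0.041], 0.64)]
top clamp_bar [([0.591, 0.191, 0.038], 0.7)]
top latch_pivot [([0.587, -0.076, 0.029], 0.67)]
top handle [([0.575, -0.178, 0.08], 0.58)]
top lens_cap [([0.488, 0.153, 0.034], 0.72)]
top canister [([0.475, 0.072, 0.028], 0.65), ([0.488, 0.151, 0.031], 0.32)]
top loupe [([0.432, -0.415, 0.001], 0.64)]
top cup [([0.478, 0.456, 0.0], 0.9), ([0.43, -0.411, -0.001], 0.56)]
top tongs [([0.681, -0.434, 0.002], 0.75)]
side trimmer [([0.557, 0.042, -0.001], 0.81)]
side clamp_hinge [([0.591, 0.194, 0.036], 0.77)]
side clamp_bar [([0.588, 0.19, 0.038], 0.97)]
side latch_pivot []
side handle [([0.576, -0.183, 0.078], 0.81)]
side lens_cap [([0.486, 0.152, 0.028], 0.66)]
side canister [([0.482, 0.074, 0.031], 0.54)]
side loupe [([0.432, -0.412, -0.001], 0.52)]
side cup [([0.478, 0.456, -0.0], 0.97)]
side tongs [([0.681, -0.434, -0.004], 0.67)]
{'clock': 1.1, 'joint_positions': array([-1.39656582e+00,  2.99913414e-01,  1.52101320e+00,  1.92004596e-05,
        1.32071185e+00, -6.65758474e-02]), 'qvel': array([ 0.00104788,  0.00124518, -0.00164899,  0.00138734, -0.00078053,
       -0.00161594]), 'joint_efforts': array([-6.34630669e-04, -5.31673300e+01, -3.52916300e+01,  7.07427808e-02,
        2.13224371e-02,  1.20761496e-05]), 'tool_pos': array([ 0.13117871, -0.53410951,  0.22743263]), 'ee_rot': array([ 9.92760575e-01,  1.20110115e-01,  8.05569127e-06, -2.33730782e-05]), 'ft_force': array([0.15677305, 0.85614244, 0.77136902]), 'wrist_torque': array([ 0.02062521, -0.0109889 , -0.01480493]), 'grip_force': 0.0, 'gripper_width': 1.0014068325219982}
```

View pics/top0.png

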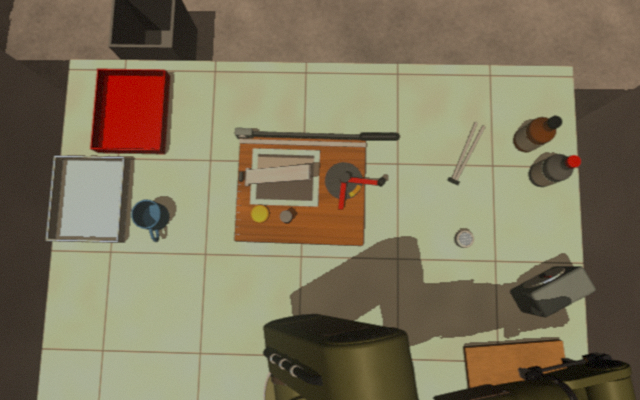

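View pics/side0.png

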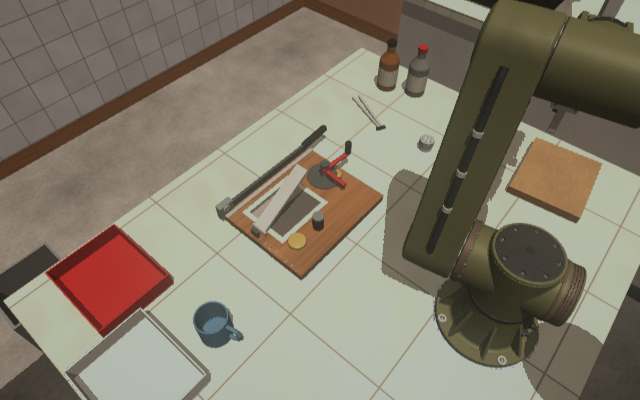

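The top view shows the trimmer nearly axis-aligned. The hinge is at about (242,175) px, the raised bar runs to (312,172), the post is at (345,180) and the knob at (383,181). The side view agrees. First I'll move over the bar with the fingers shut.

arm_command(
  moves=[390,-310,0,0,0,-70,0,390,-310,0,0,0,-70,0,390,-310,0,0,0,-70,0,390,-310,0,0,0,-70,0,390,-310,0,0,0,-70,0,390,-310,0,0,0,-70,0,390,-310,0,0,0,-70,0,390,-310,0,0,0,-70,0,390,-310,0,0,0,-70,0,390,-310,0,0,0,-70,0,390,-310,0,0,0,-70,0,390,-310,0,0,0,-70,0],
  grip_force=20,
)

```text
clock: 2.1
tool_pos: [0.4369, -0.138, 0.2278]
ee_rot: [0.744, 0.668, 0.0, 0.0]
ft_force: [0.6, -0.7, -0.0]
gripper_width: 0.181
grip_force: 0.0
```

```bash
cat >> h.py <<'E'
from scipy.spatial.transform import Rotation as Ro
def to(p,az=None):
    "tool-frame mm and deg about tool z to reach world p with tool y at azimuth az (deg)"
    s=bot.read_state();R=Ro.from_quat(s['ee_rot']);y=R.as_matrix()[:,1]
    a=np.degrees(np.arctan2(y[1],y[0])); d=R.inv().apply(np.array(p)-s['tool_pos'])*1e3
    print('t',round(s['clock'],2),'tcp',s['tool_pos'].round(4),'yaz',a.round(1),'F',s['ft_force'].round(1),'w',round(s['gripper_width'],3))
    print('move',d.round(1),'turn',None if az is None else round(-(az-a),1))
E
python3 -c "
from h import *
to([.589,.055,.21],-6)"
```

```text
t 2.1 tcp [ 0.4369 -0.138   0.2278] yaz -6.2 F [ 0.6 -0.7 -0. ] w 0.181
move [208.2 130.5  17.8] turn -0.2
```

arm_command(
  moves=[208,130,18,0,0,0,0,208,130,18,0,0,0,0,208,130,18,0,0,0,0,208,130,18,0,0,0,0,208,130,18,0,0,0,0,208,130,18,0,0,0,0,208,130,18,0,0,0,0,208,130,18,0,0,0,0,208,130,18,0,0,0,0,208,130,18,0,0,0,0],
)

```text
clock: 2.93
tool_pos: [0.5873, 0.0518, 0.2098]
ee_rot: [0.745, 0.667, 0.0, 0.0]
ft_force: [-0.9, -0.4, -0.0]
gripper_width: 0.007
grip_force: 0.0
```

```bash
python3 -c "
from h import *
to([.589,.055,.08],-6)
snap('side','s1'); im=cv2.imread('pics/s1.png')[90:290,190:430]; cv2.imwrite('pics/s1c.png',cv2.resize(im,None,fx=3,fy=3)[:600,:720])"
```

```text
t 2.93 tcp [0.5873 0.0518 0.2098] yaz -6.3 F [-0.9 -0.4 -0. ] w 0.007
move [  3.4   1.3 129.8] turn -0.3
```

View pics/s1c.png

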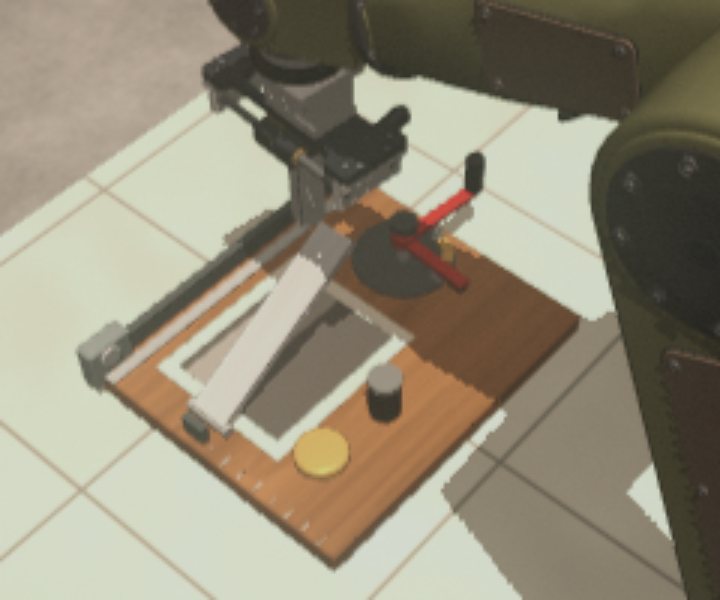

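The fingers are over the bar at about (310,215) in the crop, and all bystanders are clear. Pressing down.

arm_command(
  moves=[3,1,15,0,0,0,0,3,1,27,0,0,0,0,3,1,38,0,0,0,0,3,1,48,0,0,0,0,3,1,58,0,0,0,0,3,1,68,0,0,0,0,3,1,78,0,0,0,0,3,1,88,0,0,0,0,3,1,98,0,0,0,0,3,1,108,0,0,0,0,3,1,118,0,0,0,0,3,1,126,0,0,0,0],
)

```text
clock: 3.98
tool_pos: [0.5889, 0.0554, 0.0822]
ee_rot: [0.744, 0.668, -0.0, -0.0]
ft_force: [-0.0, -2.3, 4.4]
gripper_width: 0.007
grip_force: 1.8
```

```bash
python3 -c "
from h import *
to([.589,.055,.069],-6)"
```

```text
t 3.98 tcp [0.5889 0.0554 0.0822] yaz -6.2 F [-0.  -2.3  4.4] w 0.007
move [-0.4  0.2 13.2] turn -0.2
```

arm_command(
  moves=[0,0,3,0,0,0,0,0,0,6,0,0,0,0,0,0,8,0,0,0,0,0,0,10,0,0,0,0,0,0,11.5,0,0,0,0,0,0,11.5,0,0,0,0],
)

```text
clock: 4.48
tool_pos: [0.589, 0.0556, 0.0718]
ee_rot: [0.744, 0.668, 0.0, -0.0]
ft_force: [-0.4, -0.3, 0.7]
gripper_width: 0.006
grip_force: 0.1
```

arm_command(
  moves=[0,0,0.5,0,0,0,0,0,0,1,0,0,0,0,0,0,1,0,0,0,0],
)

```text
clock: 4.73
tool_pos: [0.589, 0.0556, 0.071]
ee_rot: [0.744, 0.668, 0.0, -0.0]
ft_force: [-0.8, -2.0, 1.8]
gripper_width: 0.005
grip_force: 1.2
```

arm_command(
  moves=[0,0,0.5,0,0,0,0,0,0,1,0,0,0,0,0,0,1,0,0,0,0],
)

```text
clock: 4.98
tool_pos: [0.589, 0.0556, 0.0699]
ee_rot: [0.744, 0.668, 0.0, 0.0]
ft_force: [-0.0, -1.2, 2.5]
gripper_width: 0.003
grip_force: 1.2
```

arm_command(
  moves=[0,0,0.7,0,0,0,0,0,0,1.5,0,0,0,0,0,0,1.5,0,0,0,0],
)

```text
clock: 5.23
tool_pos: [0.5891, 0.0555, 0.0692]
ee_rot: [0.744, 0.668, 0.0, 0.0]
ft_force: [-4.6, -2.1, 11.0]
gripper_width: -0.001
grip_force: 5.6
```

arm_command(
  moves=[0,0,0.5,0,0,0,0,0,0,1,0,0,0,0,0,0,1,0,0,0,0],
)

```text
clock: 5.48
tool_pos: [0.5891, 0.0555, 0.069]
ee_rot: [0.744, 0.668, 0.0, 0.0]
ft_force: [-9.7, -1.7, 20.7]
gripper_width: 0.003
grip_force: 10.3
```

Force rises sharply at 0.069 m, so the bar is bottomed. I'll lift off and go above the knob.

arm_command(
  moves=[0,0,-10,0,0,0,0,0,0,-40,0,0,0,0,0,0,-80,0,0,0,40,0,0,-110,0,0,0,40,0,0,-110,0,0,0,40,-234,9,-110,0,0,0,40,-234,9,-110,0,0,0,40,-234,9,-110,0,0,0,40,-234,9,-110,0,0,0,40,-234,9,-110,0,0,0,40,-234,9,-110,0,0,0,40,-234,9,-110,0,0,0,40],
)

```text
clock: 6.48
tool_pos: [0.5719, -0.1825, 0.1767]
ee_rot: [0.746, 0.666, -0.0, -0.0]
ft_force: [-0.1, 0.4, 0.2]
gripper_width: 0.4
grip_force: 0.0
```

```bash
python3 -c "
from h import *
to([.5755,-.180,.1],-6)
for c in('top','side'):
    snap(c,c+'2')
    for n in('handle','clamp_bar','latch_pivot'): print(c,n,[(np.round(d['xyz'],4).tolist(),round(d['confidence'],2)) for d in nets.pinpoint(n,c)[:1]])
a=cv2.imread('pics/top2.png')[110:230,220:440];b=cv2.imread('pics/side2.png')[90:210,230:450]
cv2.imwrite('pics/c2.png',np.vstack([cv2.resize(i,None,fx=2.5,fy=2.5,interpolation=2) for i in(a,b)]))
for p in([.5755,-.18,.105],): print(px('top',p),px('side',p))"
```

```text
t 6.48 tcp [ 0.5719 -0.1825  0.1767] yaz -6.5 F [-0.1  0.4  0.2] w 0.4
move [ 2.9  3.4 76.7] turn -0.5
top handle [([0.5879, -0.0745, 0.0301], 0.44)]
top clamp_bar [([0.5936, 0.1916, 0.0379], 0.93)]
top latch_pivot []
side handle [([0.5758, -0.1813, 0.0775], 0.77)]
side clamp_bar [([0.5876, 0.1913, 0.0402], 0.59)]
side latch_pivot [([0.587, -0.0801, 0.0308], 0.66)]
[382.61407291 180.43713137] [348.58971446 141.56260517]
```

View pics/c2.png

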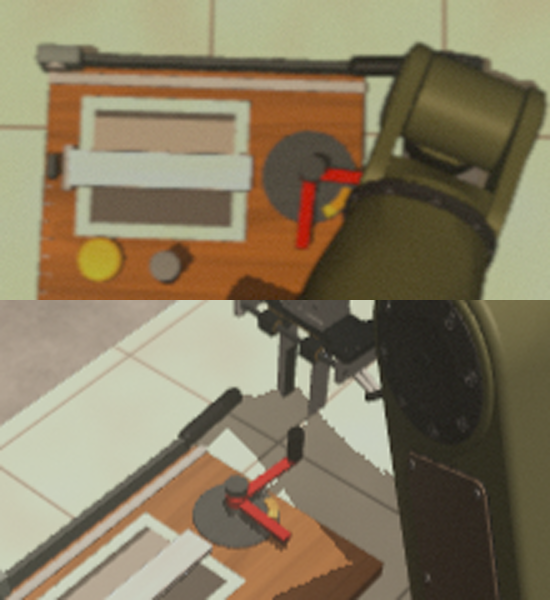

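The bar lies flat (top crop, 70–250,170). The knob stands upright at about (295,443) in the side half, with the open fingers above it. Descending around the knob.

arm_command(
  moves=[1.5,3.5,15,0,0,0,40,1.5,3.5,28,0,0,0,40,1.5,3.5,40,0,0,0,40,1.5,3.5,50,0,0,0,40,1.5,3.5,60,0,0,0,40,1.5,3.5,68,0,0,0,40,1.5,3.5,75,0,0,0,40,1.5,3.5,75,0,0,0,40],
)

```text
clock: 7.55
tool_pos: [0.5758, -0.1768, 0.101]
ee_rot: [0.744, 0.668, -0.0, -0.001]
ft_force: [0.3, 1.4, -0.3]
gripper_width: 0.398
grip_force: 0.0
```

arm_command(
  moves=[0,0,0,0,0,0,28,0,0,0,0,0,0,28,0,0,0,0,0,0,28,0,0,0,0,0,0,28],
  grip_force=3,
)

```text
clock: 7.88
tool_pos: [0.5765, -0.177, 0.103]
ee_rot: [0.744, 0.668, 0.0, 0.0]
ft_force: [0.7, 0.7, 0.2]
gripper_width: 0.283
grip_force: 0.0
```

```bash
python3 -c "
from h import *
to([.5757,-.181,.1],-6)
snap('side','s3'); im=cv2.imread('pics/s3.png')[90:210,270:430]; cv2.imwrite('pics/s3c.png',cv2.resize(im,None,fx=4,fy=4,interpolation=2))"
```

```text
t 7.88 tcp [ 0.5765 -0.177   0.103 ] yaz -6.2 F [0.7 0.7 0.2] w 0.283
move [-4.  -0.4  3. ] turn -0.2
```

View pics/s3c.png

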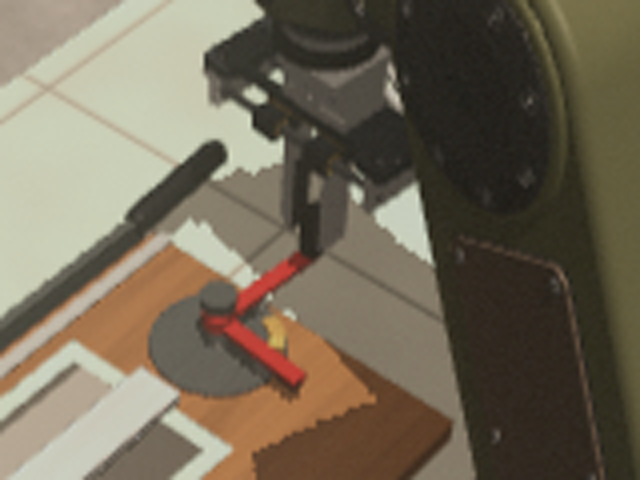

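The fingers straddle the knob (crop, 310,225). I'll swing along the arc about the post, which lies 100 mm along tool +x.

arm_command(
  moves=[0.1,-5.2,0,0,0,3,28,0.6,-10.5,0,0,0,6,28,1.2,-15.6,0,0,0,9,28,2.2,-20.8,0,0,0,12,28,3.4,-25.9,0,0,0,15,28,4.9,-30.9,0,0,0,18,28,6.6,-35.8,0,0,0,21,28,8.6,-40.7,0,0,0,24,28,10.9,-45.4,0,0,0,27,28,13.4,-50,0,0,0,30,28,16.1,-54.5,0,0,0,33,28,19.1,-58.8,0,0,0,36,28],
)

```text
clock: 8.93
tool_pos: [0.521, -0.1516, 0.1033]
ee_rot: [0.915, 0.404, 0.002, 0.001]
ft_force: [8.1, 0.5, -0.1]
gripper_width: 0.973
grip_force: 3.0
```

```bash
python3 -c "
from h import *
s=bot.read_state();R=Ro.from_quat(s['ee_rot']);print(R.inv().apply(s['ft_force']).round(1),'pivot in tool',(R.inv().apply(np.array([.587,-.078,.1])-s['tool_pos'])*1e3).round(1))
to([.587,-.078,.1],-6)
for c in('top','side'):
  cams.snapshot(c);print([(np.round(d['xyz'],4).tolist(),round(d['confidence'],2)) for n in('handle','latch_pivot') for d in nets.pinpoint(n,c)[:1]])"
```

```text
[5.8 5.6 0.1] pivot in tool [98.8 -0.8  3.5]
t 8.93 tcp [ 0.521  -0.1516  0.1033] yaz -42.3 F [ 8.1  0.5 -0.1] w 0.973
move [98.8 -0.8  3.5] turn -36.3
[([0.6804, -0.4334, 0.0004], 0.29), ([0.5888, -0.0749, 0.0301], 0.73)]
[([0.5509, -0.1737, 0.0798], 0.5), ([0.5892, -0.0801, 0.0319], 0.66)]
```

The weak 3 N grip let the finger be pushed open. I'll go back over the knob and close again with a firmer force.

arm_command(
  moves=[0.6,10.5,0,0,0,-6,97,2.2,20.8,0,0,0,-12,97,4.3,29,0,0,0,-17,97,5.8,33.5,0,0,0,-20,97,5.8,33.5,0,0,0,-20,97,5.8,33.5,0,0,0,-20,97],
  grip_force=45,
)

```text
clock: 9.73
tool_pos: [0.5486, -0.1698, 0.1024]
ee_rot: [0.831, 0.557, -0.0, -0.0]
ft_force: [-0.9, 0.7, -0.7]
gripper_width: 0.971
grip_force: 0.0
```

arm_command(
  moves=[0,0,0,0,0,0,60,0,0,0,0,0,0,40,0,0,0,0,0,0,28,0,0,0,0,0,0,28,0,0,0,0,0,0,28,0,0,0,0,0,0,28,0,0,0,0,0,0,28,0,0,0,0,0,0,28],
)

```text
clock: 10.4
tool_pos: [0.5486, -0.1698, 0.1025]
ee_rot: [0.83, 0.558, -0.0, -0.0]
ft_force: [-0.6, -0.4, -0.9]
gripper_width: 0.438
grip_force: 0.0
```

```bash
cat > c.py <<'E'
from h import *
s=bot.read_state();R=Ro.from_quat(s['ee_rot']);print('Ftool',R.inv().apply(s['ft_force']).round(1),'pivot in tool',(R.inv().apply(np.array([.588,-.078,.1])-s['tool_pos'])*1e3).round(1))
to([.588,-.078,.1])
cams.snapshot('side')
for d in nets.pinpoint('handle','side')[:1]:
    v=np.array(d['xyz'])-[.588,-.078,.03]; print('knob',np.round(d['xyz'],4),'theta',np.arctan2(-v[0],-v[1])-.012,'conf',d['confidence'],'knob in tool',(R.inv().apply(np.array(d['xyz'])-s['tool_pos'])*1e3).round(1))
E
python3 c.py
```

```text
Ftool [-0.6 -0.4  0.9] pivot in tool [99.9  1.8  2.5]
t 10.4 tcp [ 0.5486 -0.1698  0.1025] yaz -22.2 F [-0.6 -0.4 -0.9] w 0.438
move [99.9  1.8  2.5] turn None
knob [ 0.5533 -0.1744  0.0773] theta 0.3335188469373834 conf 0.73 knob in tool [-2.5  6.1 25.2]
```

arm_command(
  moves=[0,0,0,0,0,0,28,0,0,0,0,0,0,28,0,0,0,0,0,0,28,0.1,-3.5,0,0,0,2,28,0.2,-7,0,0,0,4,28,0.5,-10.5,0,0,0,6,28,1,-13.9,0,0,0,8,28,1.5,-17.4,0,0,0,10,28,2.2,-20.8,0,0,0,12,28,3,-24.2,0,0,0,14,28,3.9,-27.6,0,0,0,16,28,4.9,-30.9,0,0,0,18,28],
)

```text
clock: 11.5
tool_pos: [0.5251, -0.1555, 0.1053]
ee_rot: [0.907, 0.42, 0.004, 0.004]
ft_force: [19.6, -13.3, 10.1]
gripper_width: 0.281
grip_force: 11.7
```

```bash
python3 c.py
```

```text
Ftool [ 2.6 23.7 -9.9] pivot in tool [99.8 -2.3  5.6]
t 11.5 tcp [ 0.5251 -0.1555  0.1053] yaz -40.3 F [ 19.6 -13.3  10.1] w 0.281
move [99.8 -2.3  5.6] turn None
knob [ 0.5245 -0.1612  0.0834] theta 0.639909089520922 conf 0.83 knob in tool [-4.8  3.  21.9]
```

arm_command(
  moves=[0,0,0,0,0,0,28,0,0,0,0,0,0,28],
)

```text
clock: 11.77
tool_pos: [0.522, -0.1537, 0.1027]
ee_rot: [0.907, 0.421, 0.0, 0.0]
ft_force: [1.0, -1.0, 1.4]
gripper_width: 0.282
grip_force: 0.7
```

```bash
python3 c.py
```

```text
Ftool [-0.2  1.4 -1.4] pivot in tool [100.4   1.6   2.7]
t 11.77 tcp [ 0.522  -0.1537  0.1027] yaz -40.2 F [ 1.  -1.   1.4] w 0.282
move [100.4   1.6   2.7] turn None
knob [ 0.5227 -0.1605  0.0861] theta 0.6575457982244891 conf 0.62 knob in tool [-4.7  4.9 16.6]
```

arm_command(
  moves=[0,-2.6,0,0,0,1.5,28,0.1,-5.2,0,0,0,3,28,0.3,-7.8,0,0,0,4.5,28,0.5,-10.5,0,0,0,6,28,0.9,-13.1,0,0,0,7.5,28,1.2,-15.6,0,0,0,9,28,1.7,-18.2,0,0,0,10.5,28,2.2,-20.8,0,0,0,12,28,2.8,-23.3,0,0,0,13.5,28,3.4,-25.9,0,0,0,15,28,4.1,-28.4,0,0,0,16.5,28,4.9,-30.9,0,0,0,18,28],
)

```text
clock: 12.87
tool_pos: [0.5013, -0.1299, 0.1025]
ee_rot: [0.962, 0.273, -0.0, 0.0]
ft_force: [1.8, -1.7, 1.0]
gripper_width: 0.281
grip_force: 1.4
```

```bash
python3 c.py
```

```text
Ftool [ 0.6  2.4 -1. ] pivot in tool [101.    1.4   2.5]
t 12.87 tcp [ 0.5013 -0.1299  0.1025] yaz -58.3 F [ 1.8 -1.7  1. ] w 0.281
move [101.    1.4   2.5] turn None
knob [ 0.502  -0.1348  0.0859] theta 0.9750994016988683 conf 0.8 knob in tool [-2.   4.5 16.6]
```

arm_command(
  moves=[0,-1.7,0,0,0,1,28,0.1,-3.5,0,0,0,2,28,0.1,-5.2,0,0,0,3,28,0.2,-7,0,0,0,4,28,0.4,-8.7,0,0,0,5,28,0.5,-10.5,0,0,0,6,28,0.7,-12.2,0,0,0,7,28,1,-13.9,0,0,0,8,28,1.2,-15.6,0,0,0,9,28,1.5,-17.4,0,0,0,10,28,1.8,-19.1,0,0,0,11,28,2.2,-20.8,0,0,0,12,28],
)

```text
clock: 13.97
tool_pos: [0.492, -0.1106, 0.1024]
ee_rot: [0.985, 0.171, -0.0, -0.0]
ft_force: [0.2, -0.2, -0.0]
gripper_width: 0.28
grip_force: 0.0
```

```bash
python3 c.py
```

```text
Ftool [0.2 0.2 0. ] pivot in tool [101.4   1.6   2.3]
t 13.97 tcp [ 0.492  -0.1106  0.1024] yaz -70.3 F [ 0.2 -0.2 -0. ] w 0.28
move [101.4   1.6   2.3] turn None
knob [ 0.4943 -0.1117  0.0794] theta 1.2135431122180298 conf 0.78 knob in tool [ 1.8  1.8 23. ]
```

The knob is down again and the force is zero, so it dropped into the notch. Now I'll creep to the stop.

arm_command(
  moves=[0,-1.7,0,0,0,1,28,0.1,-3.5,0,0,0,2,28,0.1,-5.2,0,0,0,3,28,0.1,-5.2,0,0,0,3,28],
)

```text
clock: 14.4
tool_pos: [0.4906, -0.1059, 0.1025]
ee_rot: [0.989, 0.145, -0.0, -0.0]
ft_force: [0.2, 0.0, -0.7]
gripper_width: 0.278
grip_force: 0.0
```

```bash
python3 c.py
```

```text
Ftool [0.2 0.  0.7] pivot in tool [101.3   1.3   2.5]
t 14.4 tcp [ 0.4906 -0.1059  0.1025] yaz -73.3 F [ 0.2  0.  -0.7] w 0.278
move [101.3   1.3   2.5] turn None
knob [ 0.4913 -0.1109  0.077 ] theta 1.2308539010656818 conf 0.62 knob in tool [-0.8  5.  25.5]
```

arm_command(
  moves=[0,-1.7,0,0,0,1,28,0.1,-3.5,0,0,0,2,28,0.1,-3.5,0,0,0,2,28],
)

```text
clock: 14.75
tool_pos: [0.4897, -0.1025, 0.1025]
ee_rot: [0.992, 0.128, -0.0, -0.0]
ft_force: [-0.2, 0.6, 0.6]
gripper_width: 0.279
grip_force: 0.0
```

arm_command(
  moves=[0,-1.7,0,0,0,1,28,0.1,-3.5,0,0,0,2,28,0.1,-3.5,0,0,0,2,28],
)

```text
clock: 15.0
tool_pos: [0.4889, -0.0991, 0.1024]
ee_rot: [0.994, 0.111, -0.0, -0.0]
ft_force: [0.5, 0.5, 0.3]
gripper_width: 0.282
grip_force: 0.0
```

```bash
python3 c.py
```

```text
Ftool [ 0.6 -0.4 -0.3] pivot in tool [101.3   1.2   2.4]
t 15.0 tcp [ 0.4889 -0.0991  0.1024] yaz -77.3 F [0.5 0.5 0.3] w 0.282
move [101.3   1.2   2.4] turn None
knob [ 0.4924 -0.1045  0.0778] theta 1.288389054454076 conf 0.83 knob in tool [ 2.2  6.1 24.6]
```

arm_command(
  moves=[0,-1.7,0,0,0,1,28,0.1,-3.5,0,0,0,2,28,0.1,-3.5,0,0,0,2,28],
)

```text
clock: 15.35
tool_pos: [0.4883, -0.0957, 0.1025]
ee_rot: [0.996, 0.093, -0.0, -0.0]
ft_force: [-0.2, 0.4, 1.0]
gripper_width: 0.277
grip_force: 0.0
```

arm_command(
  moves=[0,-1.7,0,0,0,1,28,0,-1.7,0,0,0,1,28],
)

```text
clock: 15.52
tool_pos: [0.4879, -0.094, 0.1024]
ee_rot: [0.996, 0.085, -0.0, -0.0]
ft_force: [0.2, -0.4, -0.7]
gripper_width: 0.28
grip_force: 0.0
```

```bash
python3 c.py
```

```text
Ftool [0.1 0.4 0.7] pivot in tool [101.3   1.1   2.4]
t 15.52 tcp [ 0.4879 -0.094   0.1024] yaz -80.3 F [ 0.2 -0.4 -0.7] w 0.28
move [101.3   1.1   2.4] turn None
knob [ 0.4878 -0.0974  0.0804] theta 1.3675498055086426 conf 0.87 knob in tool [-0.7  3.3 22. ]
```

arm_command(
  moves=[0,-1.7,0,0,0,1,28,0.1,-3.5,0,0,0,2,28,0.1,-3.5,0,0,0,2,28],
)

```text
clock: 15.87
tool_pos: [0.4875, -0.0907, 0.1025]
ee_rot: [0.998, 0.067, 0.0, 0.0]
ft_force: [0.1, -1.0, -0.1]
gripper_width: 0.282
grip_force: 0.6
```

arm_command(
  moves=[0,-1.7,0,0,0,1,28,0,-1.7,0,0,0,1,28],
)

```text
clock: 16.03
tool_pos: [0.4873, -0.0891, 0.1025]
ee_rot: [0.998, 0.059, 0.0, 0.0]
ft_force: [0.6, -2.8, -1.3]
gripper_width: 0.279
grip_force: 1.5
```

arm_command(
  moves=[0,-1.7,0,0,0,1,28,0,-1.7,0,0,0,1,28],
)

```text
clock: 16.2
tool_pos: [0.4872, -0.0876, 0.1025]
ee_rot: [0.999, 0.05, 0.0, 0.0]
ft_force: [1.6, -4.2, -1.1]
gripper_width: 0.281
grip_force: 2.5
```

```bash
python3 c.py
```

```text
Ftool [1.2 4.4 1.1] pivot in tool [101.3   0.5   2.5]
t 16.2 tcp [ 0.4872 -0.0876  0.1025] yaz -84.3 F [ 1.6 -4.2 -1.1] w 0.281
move [101.3   0.5   2.5] turn None
knob [ 0.4893 -0.093   0.0765] theta 1.407974732256543 conf 0.57 knob in tool [ 1.6  5.6 26. ]
```

The stop is engaged, at about 1.5–2 N per mm.

arm_command(
  moves=[0,-1.5,0,0,0,1,28,0,-2.5,0,0,0,1,28,0,-2.5,0,0,0,1,28],
)

```text
clock: 16.55
tool_pos: [0.487, -0.0854, 0.1025]
ee_rot: [0.999, 0.041, 0.0, 0.001]
ft_force: [1.0, -7.8, -2.3]
gripper_width: 0.28
grip_force: 3.9
```

```bash
python3 c.py
```

```text
Ftool [0.4 7.9 2.4] pivot in tool [101.3   1.    2.6]
t 16.55 tcp [ 0.487  -0.0854  0.1025] yaz -85.2 F [ 1.  -7.8 -2.3] w 0.28
move [101.3   1.    2.6] turn None
knob [ 0.4888 -0.0912  0.0799] theta 1.4265089255010606 conf 0.66 knob in tool [ 1.3  5.9 22.6]
```

arm_command(
  moves=[0,-1,0,0,0,0,28,0,-1.7,0,0,0,0,28,0,-1.7,0,0,0,0,28,0,-1.7,0,0,0,0,28],
)

```text
clock: 16.98
tool_pos: [0.4867, -0.084, 0.1025]
ee_rot: [0.999, 0.041, 0.0, 0.001]
ft_force: [0.9, -10.6, -0.9]
gripper_width: 0.28
grip_force: 4.9
```

arm_command(
  moves=[0,0,0,0,0,0,28,0,0,0,0,0,0,28,0,0,0,0,0,0,28],
)

```text
clock: 17.23
tool_pos: [0.4867, -0.084, 0.1025]
ee_rot: [0.999, 0.041, 0.0, 0.001]
ft_force: [0.0, -9.8, -0.5]
gripper_width: 0.279
grip_force: 4.9
```

arm_command(
  moves=[0,0,0,0,0,0,28,0,0,0,0,0,0,28,0,0,0,0,0,0,28,0,0,0,0,0,0,28,0,0,0,0,0,0,28,0,0,0,0,0,0,28,0,1,0,0,0,0,28,0,3,0,0,0,0,28,0,5,0,0,0,0,28,0,7,0,0,0,0,28,0,8,0,0,0,0,28,0,8,0,0,0,0,28],
)

```text
clock: 18.23
tool_pos: [0.4873, -0.0912, 0.1024]
ee_rot: [0.999, 0.042, -0.0, -0.0]
ft_force: [1.0, -1.9, 0.6]
gripper_width: 0.282
grip_force: 0.8
```

arm_command(
  moves=[0,0,0,0,0,0,34,0,0,0,0,0,0,40,0,0,0,0,0,0,40,0,0,0,0,0,0,40,0,0,0,0,0,0,40],
)

```text
clock: 18.65
tool_pos: [0.4873, -0.0911, 0.1024]
ee_rot: [0.999, 0.042, -0.0, -0.0]
ft_force: [0.3, -0.3, -0.7]
gripper_width: 0.395
grip_force: 0.0
```

```bash
python3 c.py
```

```text
Ftool [0.3 0.4 0.7] pivot in tool [101.5  -4.6   2.4]
t 18.65 tcp [ 0.4873 -0.0911  0.1024] yaz -85.2 F [ 0.3 -0.3 -0.7] w 0.395
move [101.5  -4.6   2.4] turn None
knob [ 0.4867 -0.0973  0.0783] theta 1.3705294597301205 conf 0.65 knob in tool [-1.1  6.1 24.1]
```

Free of force; lift straight up and away.

arm_command(
  moves=[0,1,-8,0,0,0,40,0,1,-20,0,0,0,40,0,1,-40,0,0,0,40,0,1,-70,0,0,0,40,0,1,-100,0,0,0,40,0,1,-120,0,0,0,40,-100,150,-120,0,0,0,40,-100,150,-120,0,0,0,40,-100,150,-120,0,0,0,40,-100,150,-120,0,0,0,40,-100,150,-120,0,0,0,40,-100,150,-120,0,0,0,40],
)

```text
clock: 19.75
tool_pos: [0.3988, -0.2513, 0.2231]
ee_rot: [0.999, 0.04, 0.0, 0.0]
ft_force: [0.3, 0.5, -0.0]
gripper_width: 0.4
grip_force: 0.0
```

```bash
python3 c.py; python3 -c "
from h import *
snap('top','top4');snap('side','side4')
a=cv2.imread('pics/top4.png')[110:250,220:440];b=cv2.imread('pics/side4.png')[100:240,210:430]
cv2.imwrite('pics/c4.png',np.vstack([cv2.resize(i,None,fx=2.1,fy=2.1,interpolation=2) for i in(a,b)]))"
```

```text
Ftool [ 0.3 -0.4  0. ] pivot in tool [ 202.4 -157.7  123.1]
t 19.75 tcp [ 0.3988 -0.2513  0.2231] yaz -85.4 F [ 0.3  0.5 -0. ] w 0.4
move [ 202.4 -157.7  123.1] turn None
```

View pics/c4.png

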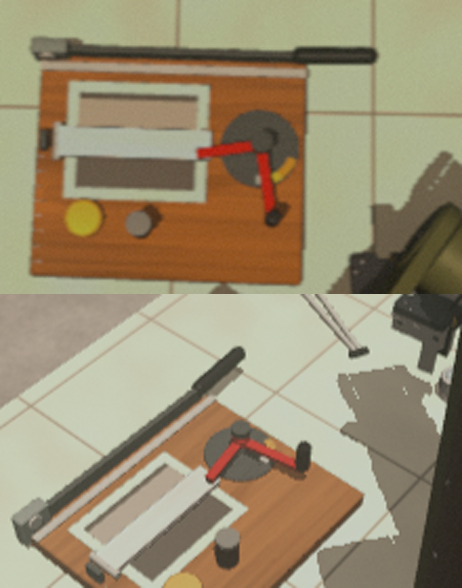

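The tongue lies over the bar tip (200,152), the handle sits past the brass cam with the knob at (272,215), and the bystanders are where they were.

```bash
python3 -c "
from station import job
print(job.job_done())"
```

```text
the job is handed in; nothing more can be done
None
```

The job is handed in: the clamp bar is fully down, the latch is over the cam and down in the notch, the end stop was pushed with about 10 N, and nothing lying around was disturbed.

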